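# Balance and raise the demo camera stand

## Robot

A 6-joint arm with a two-finger parallel gripper is mounted at the origin on the work surface. World frame = base frame: x ahead of the robot, y to its left, z up, the work surface at z = 0. Lengths are in mm, angles in rad, forces in N, time in s.
With the tool pointing down it reaches from about 300 to 775 mm from the base axis. Payload 14.6 kg.
Tool frame: the origin (TCP) lies midway between the tips of the shut fingers; the grasp point (between the pads) lies 19 mm behind it; z points along the fingers, y is the line along which they close (so a half turn about z gives the same grasp; the last joint's range is limited). The gripper opens to 85 mm and grips with 20 to 120 N. Pads are 22 mm wide; open, the fingers measure 114 mm over their backs; the gripper's body (76 mm by 85 mm) begins 54 mm behind the grasp point. The pads swing forward as they close: fully open they stand 13 mm farther back than shut.
Start: joints at [1.152, 0.3, 1.521, -0, 1.321, -0.067], TCP at [189.52, 516.306, 231.281] pointing down, gripper open.
Joint ranges: [-3.03, 3.03], [-0.79, 2.21], [0.23, 2.52], [-1.04, 4.18], [0, 3.07], [-2.55, 2.55]. Speed limits (rad/s): [2.22, 2.22, 2.57, 3.14, 3.14, 3.14].

## Interface

Orientations are given as a rotation vector (axis times angle).
In Python, from plant import robot gives the robot as it stands. The module is installed in compiled form; this text tells all that it offers.
- The arm moves only by the tool send_rows, never from a script. Its argument "targets" is a list of rows, each an object with "grip": the gripper command: -1 is shut, 1 is fully open, values between are in proportion; "xyz": the shift along the tool's x, y, z each as a share of 2 cm, from -1 to 1, a list of three; "yaw": the turn about the tool's z as a share of 4 degrees, from -1 to 1. A call has 1 to 8 rows; each row shifts and turns the commanded pose from where the row before left it, along the tool's axes as they then stand; what a row does not reach is not made up. A row lasts 1/10 s, in which the tool goes at most 50 mm and 8.59 degrees, less where a joint would pass 70% of its speed; a pose out of reach is approached as far as the arm can. A call with a number of a shift or a turn outside -1 to 1 is refused whole. A call with a gripper value outside its range is refused whole. The fingers move at their own pace and stop on an object; the grip force is fixed at half the most. Time passes only in rows, so rows that do not move let the fingers close. It gives the time, the measured TCP pose, the force, the opening and the grip force at its end, in the units of the state.
- robot.state(): the state, without advancing time (a new reading comes with each control period).
- robot.grab_frame(name): name is "scene" or "top" or "wrist"; returns the picture (420x560x3 uint8, blue, green, red); there is no depth.
- robot.camera_model(name): a dict with "camera_matrix" (3x3 intrinsics, pixels), "extrinsics" (4x4, takes a point from camera to world coordinates). Camera axes: x right, y down, z forward; pixel columns grow to the right and rows downward; lengths in mm; the calibration is good to about 2 mm. A picture is of the moment at which its call begins: read the wrist's pose just before it. camera_model takes no time and is no camera call; for the wrist camera it gives the pose at the moment of the call.
- robot.close_job(): hands the job in; it is judged then, once.
Trained networks look in the newest picture that a camera, given by its name, has taken for a name from the list of things; names that differ only in an ending like _2 or _b are one class to them, and where a whole thing is asked for, a point or a joint stands for the part that bears it (a point fixed in the world has none). Each returns a list of dicts, best first, with "score" (0 to 1); they miss things now and then, are a little off and sometimes report something else, mostly with a low value. They report only what shows in the picture. A call takes as long as a camera call. They do not tell look-alikes from the thing itself.
- robot.look_for(target, camera): "location" ([x, y, z] in mm, in world coordinates, good to about 4 mm: the middle of the surface that is visible of it).
- robot.trace(target, camera): "pixels" (420x560 bool, what is visible of it).
The state is a dict: "time_s": time; "joint_positions": joint angles; "qvel": joint speeds; "joint_efforts": joint torques, N m; "position": TCP position; "ee_rot": TCP orientation; "contact_force": force on the tool from outside, world axes, zero at the start; "wrist_torque": the same for the moment, N m; "width": finger opening in mm; "grasp_force": force on a finger pad.
Only numpy, scipy, OpenCV 4.12 (cv2) and the standard library are available. Lean on these libraries where they do the work, as an engineer would, in place of code of your own. Each camera call takes 0.05 s, during which the arm holds its last target. There are 200 camera calls.

## Task

Set up the bench camera stand for a pastry demonstration: pick up the brass balance weight, thread it down over the upright post on the stand's crossbar until it rests on the bar, and let go of it. Then squeeze the red release button fully into the grip on top of the column, keep it squeezed, and pull the column straight up past its first stop to its second and last stop. Finish while still holding the column up there with the button squeezed in, the weight still on its post, and leave the jar, the ring cutter and the spatula where they are.

Things in the scene. Friction and masses are not known exactly. Their poses are not given: they have to be found in the camera images.
- stand: black camera stand bolted to the bench: foot 130 x 130 x 14 mm, tube 38 mm across with a collar 46 mm across up to 135 mm above the bench. Origin: centre of the foot's underside, on the column axis. z up; y along the crossbar, from the weight post (-y) to the black camera (+y); x the way the red button faces. It starts turned up to 0.6 rad either way; it cannot shift.
- grip: grey grip block, one piece with crossbar and column, over its axis: 30 mm (stand x) by 50 mm (stand y), 55 mm tall. Origin: centre of its underside, 148 mm above the bench with the column down; axes as the stand's. Pinched from above with the fingers closing along stand x, one finger pushes the button in, the other bears on the plain back: 36 mm across with the button out, 31 mm with it in.
- button (a point): centre of the outer face of the red release button, 26 mm wide (stand y) by 30 mm tall, in the grip's +x face, standing 6 mm proud; it lies 37 mm above the grip's underside and 18 mm below the grip's top. Axes as the stand's.
- release (a joint): travel of the red button in m: 0 out, 0.005 fully in (1 mm still proud). Spring: about 2 N to start, 6 N fully in. The column is unlocked from 0.003 on; when let go, the button springs out and catches at a stop.
- column (a joint): height of the telescoping column in m: 0 down (as it starts, locked), 0.050 first stop, 0.100 second stop and hard end of travel. With the button in it slides freely (no catch at the first stop) and sinks under its own weight unless held; column, camera and balance weight together weigh about 1 kg, sliding friction about 2 N.
- seat (a point): foot of the steel weight post, on its axis, on the crossbar's top (bar 235 mm along stand y, 24 mm wide, 8 mm thick): 98 mm from the column axis towards stand -y, 148 mm above the bench with the column down. Post upright, 10 mm in diameter, 45 mm tall, its top 7 mm tapered to 5 mm. Axes as the stand's. The camera hangs up to 49 mm below the bar's other end.
- post_tip (a point): top of the weight post, on its axis, 45 mm above the seat.
- weight: brass balance weight, a thick ring 50 mm in diameter and 30 mm tall with an 18 mm hole right through, about 0.4 kg, lying flat on the bench. Origin: centre of its underside, on the hole's axis; z along the hole.
- jar: bystander: small closed jar with a white cap, 54 mm in diameter, 62 mm tall, standing. Origin: centre of its underside.
- cutter: bystander: thin steel ring cutter, 68 mm in diameter, 45 mm tall, open through, standing. Origin: centre of its underside.
- spatula: bystander: spatula lying flat on the bench beyond the work, along its own x, handle towards its -x. Origin: about its middle, on its underside.
Things that resemble listed ones, but are neither listed nor needed, are in the scene too. Of the things that look like the weight, the larger one is meant.

How it is judged (in metres and radians):
On the way, in this order (a step that is already met when the one before it is completed fails the run):
1. the balance weight is on its post, resting on the crossbar, let go, the column still down (horizontal distance between weight and seat below 0.006 m and z of weight in the frame of seat between -0.004 and 0.005 m and contact force between the fingers and weight below 0.2 N and value of joint column below 0.01 m), for 0.2 s.
2. the release button is squeezed in while the column is still down (value of joint release above 0.003 m and value of joint column below 0.02 m), for 0.05 s.
At the end, for the whole second after the job is handed in: Column at its second stop (within 5 mm of 100 mm), still, held by the fingers alone: they press the grip with over 4 N, the button in by over 3 mm, so the latch carries nothing. The weight rests on the crossbar (within 5 mm) around its post (axes within 6 mm) (horizontal distance between weight and seat below 0.006 m and z of weight in the frame of seat between -0.004 and 0.005 m and value of joint column above 0.095 m and value of joint release above 0.003 m and contact force between the fingers and grip above 4 N and velocity of joint column between -0.01 and 0.01 m/s); the arm keeps its last pose, push and grip.
It fails at once if a bystander is moved by more than 30 mm or the jar or cutter tipped over (distance of any of jar, cutter, spatula from where it was at the start of the episode above 0.03 m or angle between any of jar, cutter's own z axis and vertical above 0.5 rad).
It also fails if it takes over 58 s, if anything falls off the work surface, if the arm or the gripper's body presses on something with over 40 N, if the wrist force passes 120 N, or if a joint passes its speed limit or range.

## Working session

There is one attempt and no reset: what is moved stays moved. The work goes in short steps, Python scripts to look and compute and a tool call to move; the robot and the scene stay as the last step left them, time stands still between calls to the robot, and variables do not carry over. Pictures are saved under pics/ and viewed, at most 11 in all, crops included, and the job is handed in when it is done.

Besides the shell and the picture viewer there is one more tool, called after "Call:" as name(argument=value, ...) on one line, values as JSON. send_rows: Moves the arm, as the interface text tells. Its arguments: {"type":"object","properties":{"targets":{"type":"array"}},"required":["targets"]}

```bash
mkdir -p pics
cat > h.py <<'E'
import numpy as np, cv2
from plant import robot
from scipy.spatial.transform import Rotation as R
def ray(cam,uv,M=None):
    M=M or robot.camera_model(cam);K=np.array(M["camera_matrix"]);E=np.array(M["extrinsics"])
    d=E[:3,:3]@np.linalg.solve(K,[uv[0],uv[1],1.]);return E[:3,3],d
def atz(cam,uv,z,M=None):
    o,d=ray(cam,uv,M);return o+d*(z-o[2])/d[2]
def proj(cam,p,M=None):
    M=M or robot.camera_model(cam);K=np.array(M["camera_matrix"]);E=np.array(M["extrinsics"])
    c=K@(E[:3,:3].T@(np.asarray(p,float)-E[:3,3]));return c[:2]/c[2]
def tri(rays):
    A=0;b=0
    for o,d in rays:
        d=d/np.linalg.norm(d);P=np.eye(3)-np.outer(d,d);A=A+P;b=b+P@o
    return np.linalg.solve(A,b)
E
python3 - <<'E'
from h import *
np.set_printoptions(precision=1,suppress=True)
for c in ["scene","top"]:
    cv2.imwrite(f"pics/{c}.png",robot.grab_frame(c))
    print(c,robot.camera_model(c))
    for t in ["weight","button","post_tip","seat","jar","cutter","spatula","grip"]:
        print(t,[(np.array(r["location"]),round(r["score"],2)) for r in robot.look_for(t,c)])
print(robot.state())
E
```

```text
scene {'camera_matrix': array([[440.7,   0. , 282.3],
       [  0. , 440.7, 213.3],
       [  0. ,   0. ,   1. ]]), 'extrinsics': array([[  -0.3,    0.7,   -0.6, 1075.2],
       [   1. ,    0.2,   -0.2,   84.3],
       [  -0. ,   -0.6,   -0.8,  752.1],
       [   0. ,    0. ,    0. ,    1. ]])}
weight [(array([ 621.1, -186.6,   30.7]), 0.6), (array([ 705.6, -204.8,   20.1]), 0.54)]
button [(array([621.7, 157.9, 188.5]), 0.5)]
post_tip [(array([605.5, 158. , 148.4]), 0.79)]
seat [(array([611.4, 160.9, 152.5]), 0.84)]
jar [(array([ 460.5, -182.5,   47.6]), 0.71)]
cutter [(array([ 493.1, -312.9,   24.7]), 0.78)]
spatula [(array([711.7, -72.5,  -2.2]), 0.61)]
grip [(array([612.1, 155. , 148.1]), 0.83), (array([ 497.5, -315.6,   27.1]), 0.66)]
top {'camera_matrix': array([[402.3,   0. , 281.5],
       [  0. , 402.3, 208.8],
       [  0. ,   0. ,   1. ]]), 'extrinsics': array([[  -0. ,   -1. ,    0.1,  551.1],
       [  -1. ,    0. ,   -0. ,  -58.2],
       [   0. ,   -0.1,   -1. , 1084.4],
       [   0. ,    0. ,    0. ,    1. ]])}
weight [(array([ 613.6, -188.1,   29.6]), 0.84), (array([ 698. , -207. ,   22.4]), 0.63)]
button []
post_tip [(array([591.7, 163.4, 151.4]), 0.78)]
seat [(array([587. , 160.4, 145.8]), 0.84)]
jar [(array([ 448.5, -180.2,   64. ]), 0.87)]
cutter [(array([ 493.8, -326.8,   35.9]), 0.69), (array([ 612.3, -184.6,   28.5]), 0.49)]
spatula [(array([696.8, -68.5,  -2. ]), 0.89)]
grip [(array([593.6, 160.4, 143.9]), 0.88)]
{'time_s': 0.9, 'joint_positions': array([ 1.2,  0.3,  1.5,  0. ,  1.3, -0.1]), 'qvel': array([-0., -0.,  0., -0.,  0., -0.]), 'joint_efforts': array([  0. , -54.3, -36.2,   0. ,   0. ,   0. ]), 'position': array([189.5, 516.3, 231.3]), 'ee_rot': array([-0.5, -3.1,  0. ]), 'contact_force': array([-0.3,  0.2,  0.1]), 'wrist_torque': array([-0., -0.,  0.]), 'grasp_force': 0.0, 'width': 85.6140942840397}
```

View pics/scene.png

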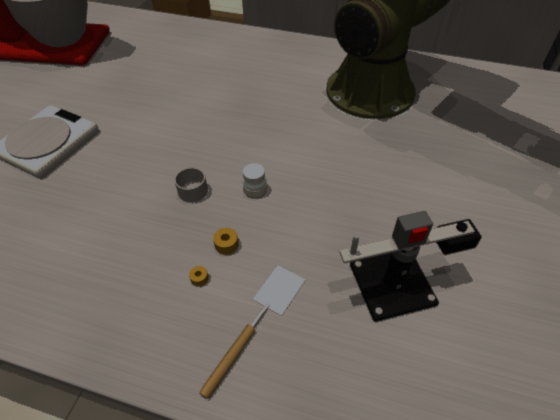

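View pics/top.png

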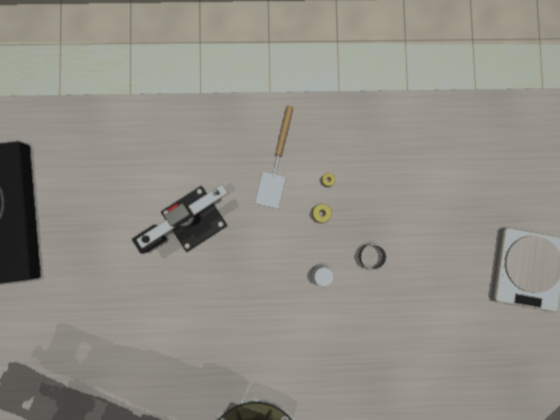

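The scene shows the larger weight at scene px (226,240) / top (322,213), and the post tip near scene (355,238) / top (222,190). The button is at scene (418,236). I'll enlarge the stand in both views.

Run:
```python
from h import *
np.set_printoptions(precision=1,suppress=True)
s=cv2.imread("pics/scene.png");t=cv2.imread("pics/top.png")
a=cv2.resize(s[205:325,335:490],None,fx=4.5,fy=4.5,interpolation=cv2.INTER_CUBIC)[:540,:400*2]
a=cv2.resize(s[205:285,335:485],(750,400)[:2],interpolation=cv2.INTER_CUBIC)[:300]
b=cv2.resize(t[180:260,125:245],(800*9//10,480)[:2],interpolation=cv2.INTER_CUBIC)[:300]
w=760;o=np.zeros((600,760,3),np.uint8);o[:300,:750]=a;o[300:,:720]=b
cv2.imwrite("pics/c1.png",o)
rs=[]
for c in ["scene","top"]:
    robot.grab_frame(c)
    for r in robot.trace("weight",c):
        m=r["pixels"];v,u=np.nonzero(m);print(c,r["score"],m.sum(),u.mean(),v.mean(),atz(c,(u.mean(),v.mean()),22 if c=="scene" else 28))
    print(robot.camera_model(c)["extrinsics"][:3,3])
```

```text
scene 0.87 538 225.51672862453532 241.05762081784385 [ 616.4 -185.7   22. ]
scene 0.61 897 191.1092530657748 184.83835005574136 [ 494.5 -317.9   22. ]
scene 0.6 302 198.97019867549668 276.3344370860927 [ 708.  -203.6   22. ]
[1075.2   84.3  752.1]
top 0.7 271 321.1328413284133 212.39483394833948 [ 611.2 -186.8   28. ]
top 0.64 146 327.6575342465753 179.05479452054794 [ 699.4 -206.6   28. ]
top 0.43 1594 173.80803011292346 220.25031367628608 [598.4 199.5  28. ]
[ 551.1  -58.2 1084.4]
```

View pics/c1.png

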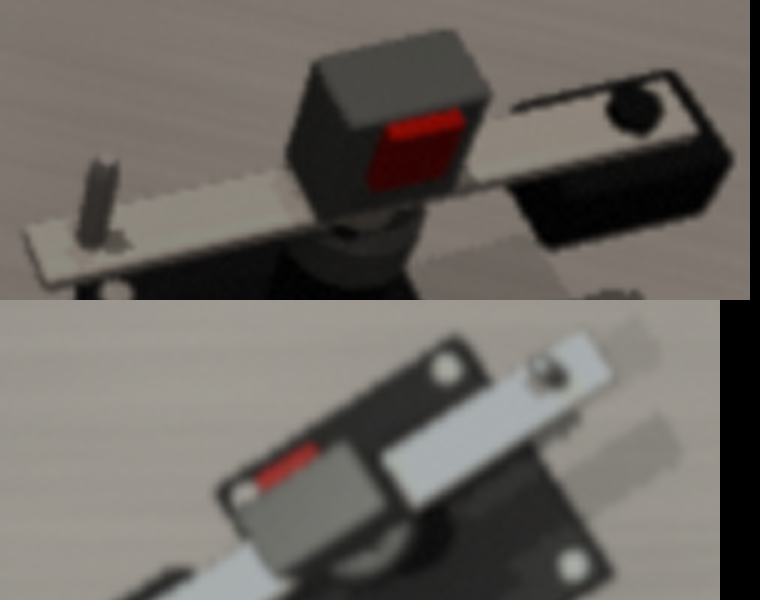

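Scene post tip is at (355.8,237.6) and foot at (353,254). In the top view the tip is near (215.8,191) and the foot near (218,193).

Run:
```python
from h import *
np.set_printoptions(precision=1,suppress=True)
print("tip",tri([ray("scene",(355.8,237.6)),ray("top",(215.8,191))]),"foot",tri([ray("scene",(353,254)),ray("top",(218,193))]))
tr=lambda p:p
# bar edge (top) and grip top corners
f=lambda x,y:(x/6+125,(y-300)/6+180)
g=lambda x,y:(x/5+335,y/5+205)
a=atz("top",f(410,505),148);b=atz("top",f(610,375),148);d=b-a;print("yaw bar top",np.arctan2(d[0],-d[1]))
a=atz("scene",g(45,285),144);b=atz("scene",g(700,134),148);d=b-a;print("yaw bar scene",np.arctan2(-d[0],d[1]))
print("foot z148",atz("scene",(353,254),148),atz("top",(218,193),148))
print("grip top c",atz("top",f(np.mean([345,388,275,237]),np.mean([442,498,573,503])),203),atz("scene",g(np.mean([318,452,490,352]),np.mean([65,30,95,127])),203))
s=robot.state();r=R.from_rotvec(s["ee_rot"]).as_matrix();np.set_printoptions(precision=3);print(r)
tgt=np.array([613,-187,140.]);print("tool shift in cm2 units",r.T@(tgt-s["position"])/20, np.degrees(np.arctan2(r[1,1],r[0,1])))
```

```text
tip [654.6  68.4 186.8] foot [655.   69.5 141.5]
yaw bar top 0.5629479914426673
yaw bar scene 0.5447596850443077
foot z148 [659.2  70.6 148. ] [654.5  67.6 148. ]
grip top c [604.1 150.1 203. ] [607.2 153.6 203. ]
[[-0.939  0.345 -0.   ]
 [ 0.345  0.939  0.   ]
 [ 0.     0.    -1.   ]]
tool shift in cm2 units [-31.994 -25.718   4.563] 69.8471357766185
```

Call:
send_rows(targets=[{"grip": 1,"xyz": [-1,-0.8,0],"yaw": 0},{"grip": 1,"xyz": [-1,-0.8,0],"yaw": 0},{"grip": 1,"xyz": [-1,-0.8,0],"yaw": 0},{"grip": 1,"xyz": [-1,-0.8,0],"yaw": 0},{"grip": 1,"xyz": [-1,-0.8,0],"yaw": 0},{"grip": 1,"xyz": [-1,-0.8,0],"yaw": 0},{"grip": 1,"xyz": [-1,-0.8,0],"yaw": 0},{"grip": 1,"xyz": [-1,-0.8,0],"yaw": 0}])

```text
time_s: 1.9
position: [296.0, 340.1, 231.4]
ee_rot: [0.55, 3.093, 0.0]
contact_force: [0.3, -0.0, -0.9]
width: 85.7
grasp_force: 0.0
```

Call:
send_rows(targets=[{"grip": 1,"xyz": [-1,-0.8,0],"yaw": 0},{"grip": 1,"xyz": [-1,-0.8,0],"yaw": 0},{"grip": 1,"xyz": [-1,-0.8,0],"yaw": 0},{"grip": 1,"xyz": [-1,-0.8,0],"yaw": 0},{"grip": 1,"xyz": [-1,-0.8,0],"yaw": 0},{"grip": 1,"xyz": [-1,-0.8,0],"yaw": 0},{"grip": 1,"xyz": [-1,-0.8,0],"yaw": 0},{"grip": 1,"xyz": [-1,-0.8,0],"yaw": 0}])

```text
time_s: 2.7
position: [402.2, 164.8, 231.4]
ee_rot: [0.55, 3.093, 0.0]
contact_force: [-0.5, -0.1, 0.3]
width: 85.4
grasp_force: 0.0
```

Call:
send_rows(targets=[{"grip": 1,"xyz": [-1,-0.8,0],"yaw": 0},{"grip": 1,"xyz": [-1,-0.8,0],"yaw": 0},{"grip": 1,"xyz": [-1,-0.8,0],"yaw": 0},{"grip": 1,"xyz": [-1,-0.8,0],"yaw": 0},{"grip": 1,"xyz": [-1,-0.8,0],"yaw": 0},{"grip": 1,"xyz": [-1,-0.8,0],"yaw": 0},{"grip": 1,"xyz": [-1,-0.8,0],"yaw": 0},{"grip": 1,"xyz": [-1,-0.8,0],"yaw": 0}])

```text
time_s: 3.5
position: [508.3, -10.6, 231.3]
ee_rot: [0.55, 3.093, 0.0]
contact_force: [0.2, 0.3, -0.8]
width: 85.7
grasp_force: 0.0
```

Call:
send_rows(targets=[{"grip": 1,"xyz": [-1,-0.8,0],"yaw": 0},{"grip": 1,"xyz": [-1,-0.8,0],"yaw": 0},{"grip": 1,"xyz": [-1,-0.8,0],"yaw": 0},{"grip": 1,"xyz": [-1,-0.8,0],"yaw": 0},{"grip": 1,"xyz": [-1,-0.8,0],"yaw": 0},{"grip": 1,"xyz": [-1,-0.8,0],"yaw": 0},{"grip": 1,"xyz": [-1,-0.8,0],"yaw": 0},{"grip": 1,"xyz": [-1,-0.8,0],"yaw": 0}])

```text
time_s: 4.3
position: [614.3, -185.8, 231.2]
ee_rot: [-0.55, -3.093, -0.0]
contact_force: [0.2, 0.5, 0.3]
width: 85.2
grasp_force: 0.0
```

Call:
send_rows(targets=[{"grip": 1,"xyz": [0,0,0],"yaw": 1},{"grip": 1,"xyz": [0,0,0],"yaw": 1},{"grip": 1,"xyz": [0,0,0],"yaw": 1},{"grip": 1,"xyz": [0,0,0],"yaw": 1},{"grip": 1,"xyz": [0,0,0],"yaw": 1},{"grip": 1,"xyz": [0,0,0],"yaw": 1},{"grip": 1,"xyz": [0,0,0],"yaw": 1},{"grip": 1,"xyz": [0,0,0],"yaw": 1}])

```text
time_s: 5.1
position: [613.9, -184.9, 231.2]
ee_rot: [-1.385, -2.82, 0.0]
contact_force: [-0.5, -0.3, 0.1]
width: 85.8
grasp_force: 0.0
```

Call:
send_rows(targets=[{"grip": 1,"xyz": [0,0,0.5],"yaw": 1},{"grip": 1,"xyz": [0,0,1],"yaw": 0.5},{"grip": 1,"xyz": [0,0,0],"yaw": 0},{"grip": 1,"xyz": [0,0,0],"yaw": 0}])

```text
time_s: 5.5
position: [613.9, -184.9, 201.6]
ee_rot: [-1.525, -2.746, 0.0]
contact_force: [0.4, 0.5, 0.1]
width: 85.1
grasp_force: 0.0
```

Run:
```python
from h import *
np.set_printoptions(precision=2,suppress=True)
s=robot.state();print(s["time_s"],s["position"],s["joint_positions"]);r=R.from_rotvec(s["ee_rot"]).as_matrix();print(r)
M=robot.camera_model("wrist");im=robot.grab_frame("wrist");cv2.imwrite("pics/w1.png",im)
print(M)
for q in robot.trace("weight","wrist"):
    m=q["pixels"].astype(np.uint8);c=cv2.findContours(m,0,2)[0];c=max(c,key=len);e=cv2.minEnclosingCircle(c);v,u=np.nonzero(m)
    print(q["score"],m.sum(),e,u.mean(),v.mean(),atz("wrist",e[0],28,M),atz("wrist",(u.mean(),v.mean()),28,M))
```

```text
5.5 [ 613.91 -184.88  201.55] [-0.35  0.53  1.27 -0.    1.34 -0.91]
[[-0.53  0.85 -0.  ]
 [ 0.85  0.53  0.  ]
 [ 0.   -0.   -1.  ]]
{'camera_matrix': array([[294.14,   0.  , 275.58],
       [  0.  , 294.14, 207.15],
       [  0.  ,   0.  ,   1.  ]]), 'extrinsics': array([[   0.85,    0.51,    0.15,  574.18],
       [   0.53,   -0.81,   -0.25, -122.03],
       [  -0.  ,    0.29,   -0.96,  344.35],
       [   0.  ,    0.  ,    0.  ,    1.  ]])}
0.86 848 ((325.3183288574219, 239.83807373046875), 16.826446533203125) 325.1686320754717 239.8254716981132 [ 694.32 -206.19   28.  ] [ 694.16 -206.27   28.  ]
0.79 1513 ((271.0, 188.17391967773438), 23.36738395690918) 271.14144084600133 188.40449438202248 [ 608.48 -187.15   28.  ] [ 608.75 -187.29   28.  ]
```

View pics/w1.png

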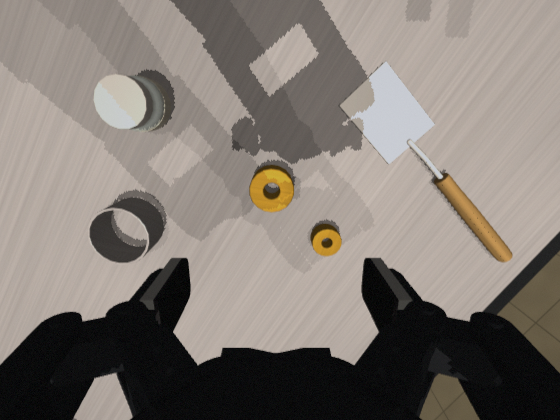

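The wrist picture shows the larger weight at (272,190), between and ahead of the fingers, with the decoy at (326,241). I'll go down halfway and check once more.

Call:
send_rows(targets=[{"grip": 1,"xyz": [0,-0.2,1],"yaw": 0},{"grip": 1,"xyz": [0,0,1],"yaw": 0},{"grip": 1,"xyz": [0,0,1],"yaw": 0},{"grip": 1,"xyz": [0,0,1],"yaw": 0},{"grip": 1,"xyz": [0,0,1],"yaw": 0},{"grip": 1,"xyz": [0,0,0],"yaw": 0},{"grip": 1,"xyz": [0,0,0],"yaw": 0}])

```text
time_s: 6.3
position: [610.9, -187.2, 102.5]
ee_rot: [1.526, 2.745, 0.0]
contact_force: [1.2, 0.7, 0.8]
width: 85.4
grasp_force: 0.0
```

Run:
```python
from h import *
np.set_printoptions(precision=2,suppress=True)
s=robot.state();r=R.from_rotvec(s["ee_rot"]).as_matrix();print(s["position"])
M=robot.camera_model("wrist");im=robot.grab_frame("wrist");cv2.imwrite("pics/w2.png",im)
for q in robot.trace("weight","wrist"):
    m=q["pixels"].astype(np.uint8);c=cv2.findContours(m,0,2)[0];c=max(c,key=len);e=cv2.minEnclosingCircle(c)
    p=atz("wrist",e[0],27,M);print(q["score"],m.sum(),e,p,r.T@(p-s["position"]))
    print(e[1]*2/294*np.linalg.norm(p-M["extrinsics"][:3,3]))
```

```text
[ 610.92 -187.16  102.45]
0.98 3215 ((274.4707336425781, 215.6756134033203), 33.77056121826172) [ 608.79 -186.56   27.  ] [ 1.7  -1.54 75.45]
52.838269926373044
0.94 1325 ((347.56036376953125, 281.8622741699219), 22.82546043395996) [ 691.72 -203.99   27.  ] [-56.88  59.7   75.54]
40.643957206077566
```

Call:
send_rows(targets=[{"grip": 1,"xyz": [0.08,-0.06,1],"yaw": 0},{"grip": 1,"xyz": [0,0,1],"yaw": 0},{"grip": 1,"xyz": [0,0,1],"yaw": 0},{"grip": 1,"xyz": [0,0,1],"yaw": 0},{"grip": 1,"xyz": [0,0,0.8],"yaw": 0},{"grip": 1,"xyz": [0,0,0.2],"yaw": 0},{"grip": -1,"xyz": [0,0,0],"yaw": 0},{"grip": -1,"xyz": [0,0,0],"yaw": 0}])

```text
time_s: 7.2
position: [609.2, -186.5, 2.5]
ee_rot: [1.526, 2.744, 0.0]
contact_force: [0.4, 0.1, -0.1]
width: 59.1
grasp_force: 0.0
```

Call:
send_rows(targets=[{"grip": -1,"xyz": [0,0,0],"yaw": 0},{"grip": -1,"xyz": [0,0,0],"yaw": 0},{"grip": -1,"xyz": [0,0,0],"yaw": 0},{"grip": -1,"xyz": [0,0,0],"yaw": 0}])

```text
time_s: 7.6
position: [609.3, -186.6, 3.0]
ee_rot: [1.526, 2.744, 0.0]
contact_force: [-2.2, 1.0, 8.0]
width: 48.6
grasp_force: 61.9
```

Call:
send_rows(targets=[{"grip": -1,"xyz": [0,0,-0.5],"yaw": 0},{"grip": -1,"xyz": [0,0,-1],"yaw": 0},{"grip": -1,"xyz": [0,0,-1],"yaw": 0},{"grip": -1,"xyz": [0,0,-1],"yaw": 0},{"grip": -1,"xyz": [0,0,-1],"yaw": 0},{"grip": -1,"xyz": [0,0,-1],"yaw": 0},{"grip": -1,"xyz": [0,0,-1],"yaw": 0},{"grip": -1,"xyz": [0,0,-1],"yaw": 0}])

```text
time_s: 8.4
position: [608.4, -186.1, 152.8]
ee_rot: [1.527, 2.746, 0.0]
contact_force: [0.0, 0.2, -4.0]
width: 48.3
grasp_force: 63.0
```

Call:
send_rows(targets=[{"grip": -1,"xyz": [0,0,-1],"yaw": 0},{"grip": -1,"xyz": [0,0,-1],"yaw": 0},{"grip": -1,"xyz": [0,0,-1],"yaw": 0},{"grip": -1,"xyz": [0,0,-1],"yaw": 0},{"grip": -1,"xyz": [0,0,-0.8],"yaw": 0},{"grip": -1,"xyz": [0,0,0],"yaw": 0}])

```text
time_s: 9.0
position: [609.0, -186.4, 250.3]
ee_rot: [1.525, 2.742, 0.001]
contact_force: [-0.4, 0.1, -3.1]
width: 48.5
grasp_force: 63.1
```

Call:
send_rows(targets=[{"grip": -1,"xyz": [0.7,0.9,0],"yaw": 0},{"grip": -1,"xyz": [0.7,0.9,0],"yaw": 0},{"grip": -1,"xyz": [0.7,0.9,0],"yaw": 0},{"grip": -1,"xyz": [0.7,0.9,0],"yaw": 0},{"grip": -1,"xyz": [0.7,0.9,0],"yaw": 0},{"grip": -1,"xyz": [0.7,0.9,0],"yaw": 0},{"grip": -1,"xyz": [0.7,0.9,0],"yaw": 0},{"grip": -1,"xyz": [0.7,0.9,0],"yaw": 0}])

```text
time_s: 9.8
position: [671.7, -14.2, 246.3]
ee_rot: [-1.526, -2.744, 0.001]
contact_force: [-0.3, 0.5, -3.3]
width: 48.5
grasp_force: 63.1
```

Call:
send_rows(targets=[{"grip": -1,"xyz": [0.7,0.9,0],"yaw": 0},{"grip": -1,"xyz": [0.3,0.6,0],"yaw": 0},{"grip": -1,"xyz": [0,0,0],"yaw": 0},{"grip": -1,"xyz": [0,0,0],"yaw": 0}])

```text
time_s: 10.2
position: [686.6, 17.2, 246.7]
ee_rot: [-1.527, -2.745, 0.001]
contact_force: [-0.1, -0.0, -4.3]
width: 48.5
grasp_force: 63.1
```

Run:
```python
from h import *
np.set_printoptions(precision=2,suppress=True)
s=robot.state();r=R.from_rotvec(s["ee_rot"]).as_matrix();print(s["position"],s["width"],s["contact_force"])
M=robot.camera_model("wrist");im=robot.grab_frame("wrist");cv2.imwrite("pics/w3.png",im)
np.savez("w3.npz",K=M["camera_matrix"],E=M["extrinsics"],r=r,p=s["position"])
for q in robot.look_for("post_tip","wrist")+robot.look_for("weight","wrist"): print(q)
for p in [(655,69,193),(655,69,148),s["position"]]: print(proj("wrist",p,M))
```

```text
[686.64  17.18 246.67] 48.48972553552495 [-0.12 -0.   -4.31]
{'location': [628.7, 106.1, 148.3], 'score': 0.68}
{'location': [687.0, 22.6, 274.4], 'score': 0.79}
[277.36 140.39]
[277.11 136.39]
[276.83 262.98]
```

View pics/w3.png

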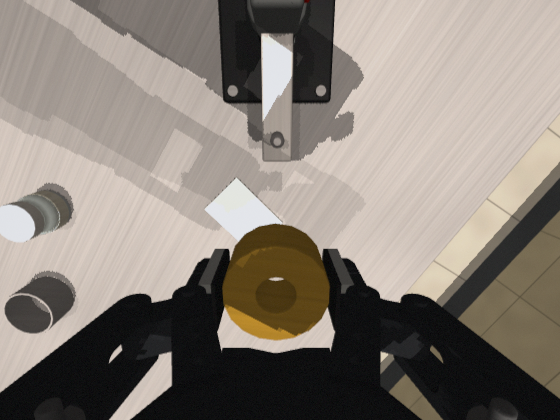

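The wrist picture shows the post at (277.5,140) with the bar vertical in the image, so yaw is good. The held weight's hole rim is near (276,294).

Run:
```python
from h import *
np.set_printoptions(precision=2,suppress=True)
d=np.load("w3.npz");M={"camera_matrix":d["K"],"extrinsics":d["E"]};r=d["r"];p=d["p"]
im=cv2.imread("pics/w3.png")
for zt in (273.7,):
  h=atz("w",(276.5,294),zt,M);print("hole c",h,r.T@(h-p))
  th=np.linspace(0,6.28,72)
  big=cv2.resize(im,None,fx=4,fy=4,interpolation=cv2.INTER_CUBIC)
  for rad,z,c in((9,zt,(255,0,0)),(25,zt,(0,255,0)),(25,zt-30,(0,0,255))):
    pts=np.array([proj("w",(h[0]+rad*np.cos(t),h[1]+rad*np.sin(t),z),M) for t in th])
    cv2.polylines(big,[np.int32((pts+.5)*4)],True,c,1)
cv2.imwrite("pics/w3b.png",cv2.resize(big[208*4:350*4,200*4:350*4],None,fx=1,fy=1))
t=tri([ray("scene",(355.8,237.6)),ray("top",(215.8,191))])
for z in(186,193,): print("post tip from wrist",z,atz("w",(277.7,139.7),z,M))
print(r.T@(atz("w",(277.7,139.7),193,M)-h), cv2.resize(big,None,fx=1,fy=1).shape)
```

```text
hole c [687.21  15.85 273.7 ] [ -1.42  -0.24 -27.03]
post tip from wrist 186 [655.24  69.11 186.  ]
post tip from wrist 193 [654.96  69.49 193.  ]
[62.55  0.97 80.72] (1680, 2240, 3)
```

View pics/w3b.png

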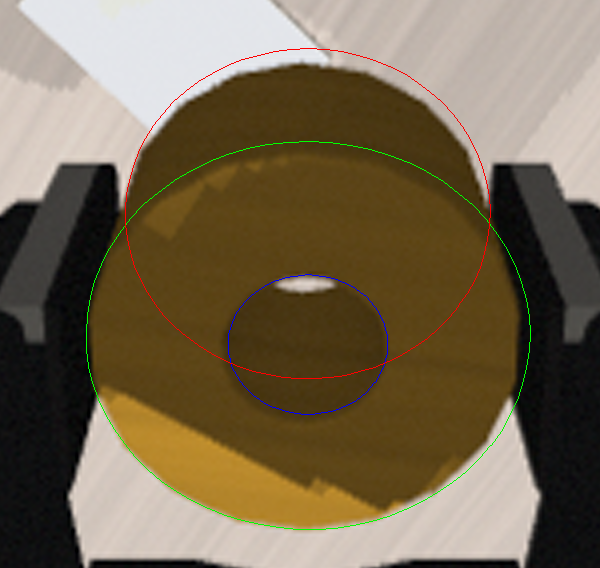

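Call:
send_rows(targets=[{"grip": -1,"xyz": [0.9,0.06,0],"yaw": 0},{"grip": -1,"xyz": [1,0,0],"yaw": 0},{"grip": -1,"xyz": [0.8,0,0],"yaw": 0},{"grip": -1,"xyz": [0.45,0,0.6],"yaw": 0},{"grip": -1,"xyz": [0,0,0.8],"yaw": 0},{"grip": -1,"xyz": [0,0,0.7],"yaw": 0},{"grip": -1,"xyz": [0,0,0],"yaw": 0},{"grip": -1,"xyz": [0,0,0],"yaw": 0}])

```text
time_s: 11.15
position: [654.7, 71.5, 205.5]
ee_rot: [1.527, 2.745, -0.0]
contact_force: [0.7, 0.2, -2.8]
width: 48.5
grasp_force: 63.1
```

Call:
send_rows(targets=[{"grip": -1,"xyz": [0,0,0.3],"yaw": 0},{"grip": -1,"xyz": [0,0,0.3],"yaw": 0},{"grip": -1,"xyz": [0,0,0.2],"yaw": 0},{"grip": -1,"xyz": [0,0,0],"yaw": 0}])

```text
time_s: 11.55
position: [654.3, 71.8, 188.4]
ee_rot: [-1.526, -2.745, 0.001]
contact_force: [-0.8, 0.1, -3.9]
width: 48.5
grasp_force: 63.2
```

Run:
```python
from h import *
np.set_printoptions(precision=2,suppress=True)
s=robot.state();r=R.from_rotvec(s["ee_rot"]).as_matrix();print(s["position"],s["width"],s["contact_force"],r)
M=robot.camera_model("wrist");im=robot.grab_frame("wrist")
a=robot.grab_frame("scene")
np.savez("w4.npz",K=M["camera_matrix"],E=M["extrinsics"],r=r,p=s["position"])
o=np.zeros((600,800,3),np.uint8)
o[:,:400]=cv2.resize(im[210:360,230:330],(400,600),interpolation=cv2.INTER_CUBIC)
o[:,400:]=cv2.resize(a[190:310,315:395],(400,600),interpolation=cv2.INTER_CUBIC)
cv2.imwrite("pics/w4.png",o)
```

```text
[654.33  71.79 188.42] 48.54612052917114 [-0.76  0.07 -3.88] [[-0.53  0.85 -0.  ]
 [ 0.85  0.53 -0.  ]
 [ 0.   -0.   -1.  ]]
```

View pics/w4.png

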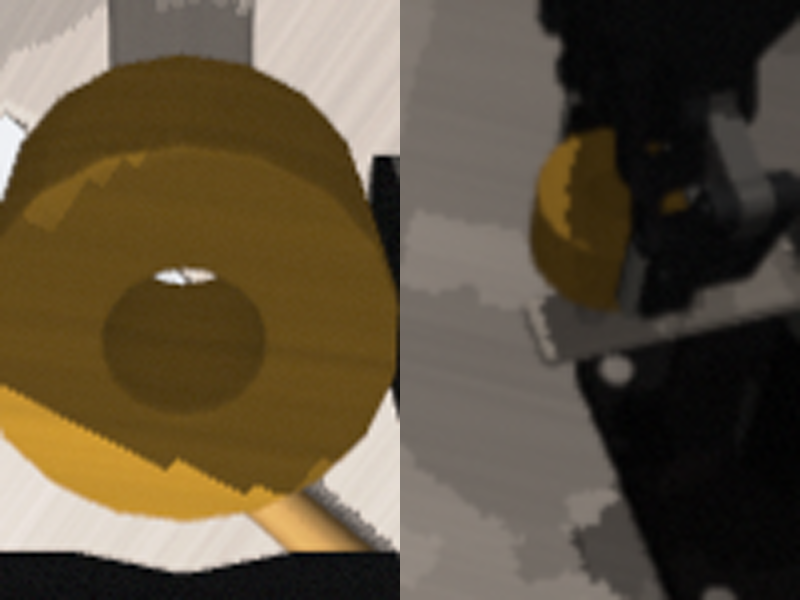

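Left: the held weight seen by the wrist camera with its hole at (276,294). Right: the scene view, with the weight over the bar's post end and the post inside it. There is no contact force, so I keep lowering.

Call:
send_rows(targets=[{"grip": -1,"xyz": [0,0,0.4],"yaw": 0},{"grip": -1,"xyz": [0,0,0.4],"yaw": 0},{"grip": -1,"xyz": [0,0,0.4],"yaw": 0},{"grip": -1,"xyz": [0,0,0],"yaw": 0}])

```text
time_s: 12.05
position: [653.9, 71.8, 163.3]
ee_rot: [-1.526, -2.743, 0.002]
contact_force: [-0.9, 0.0, -4.6]
width: 48.6
grasp_force: 63.2
```

Run:
```python
from h import *
np.set_printoptions(precision=2,suppress=True)
s=robot.state();print(s["position"],s["contact_force"])
M=robot.camera_model("wrist");im=robot.grab_frame("wrist")
print(proj("w",(655,69.3,190),M),proj("w",(655,69.3,148),M))
o=cv2.resize(im[130:360,170:385],(560,600),interpolation=cv2.INTER_CUBIC)
cv2.imwrite("pics/w5.png",o)
```

```text
[653.94  71.77 163.34] [-0.91  0.01 -4.57]
[275.88 295.84] [276.01 254.85]
```

View pics/w5.png

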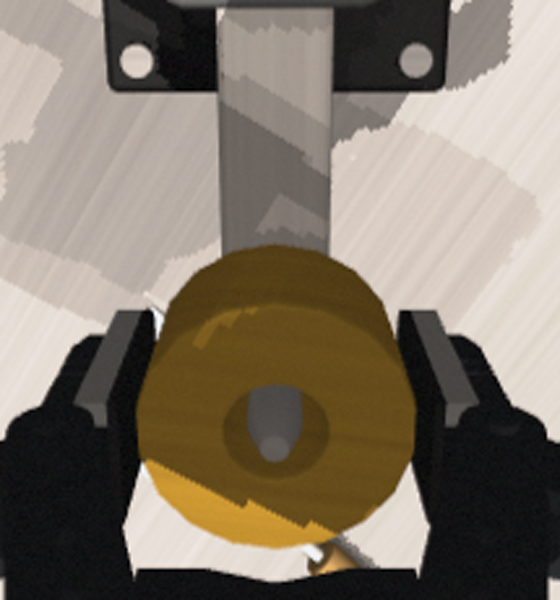

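The post tip shows at crop (275,450), centred inside the hole. I'll lower the last 12 mm slowly.

Call:
send_rows(targets=[{"grip": -1,"xyz": [0,0,0.25],"yaw": 0},{"grip": -1,"xyz": [0,0,0.15],"yaw": 0},{"grip": -1,"xyz": [0,0,0.1],"yaw": 0},{"grip": -1,"xyz": [0,0,0],"yaw": 0}])

```text
time_s: 12.5
position: [654.5, 71.8, 155.0]
ee_rot: [-1.527, -2.745, 0.0]
contact_force: [-0.1, 0.2, -4.6]
width: 48.7
grasp_force: 63.2
```

Call:
send_rows(targets=[{"grip": -1,"xyz": [0,0,0.1],"yaw": 0},{"grip": -1,"xyz": [0,0,0],"yaw": 0}])

```text
time_s: 12.7
position: [654.5, 71.8, 153.1]
ee_rot: [-1.527, -2.745, 0.0]
contact_force: [0.7, -0.1, -4.4]
width: 48.5
grasp_force: 63.2
```

Call:
send_rows(targets=[{"grip": -1,"xyz": [0,0,0.06],"yaw": 0},{"grip": -1,"xyz": [0,0,0],"yaw": 0}])

```text
time_s: 12.9
position: [654.5, 71.8, 152.0]
ee_rot: [-1.527, -2.745, 0.0]
contact_force: [0.1, 0.6, -4.6]
width: 48.3
grasp_force: 63.2
```

Call:
send_rows(targets=[{"grip": -1,"xyz": [0,0,0.06],"yaw": 0},{"grip": -1,"xyz": [0,0,0],"yaw": 0}])

```text
time_s: 13.1
position: [654.7, 71.9, 151.1]
ee_rot: [1.527, 2.745, 0.0]
contact_force: [0.2, -0.3, -1.5]
width: 48.6
grasp_force: 63.3
```

Call:
send_rows(targets=[{"grip": -1,"xyz": [0,0,0.03],"yaw": 0},{"grip": 1,"xyz": [0,0,0],"yaw": 0},{"grip": 1,"xyz": [0,0,0],"yaw": 0},{"grip": 1,"xyz": [0,0,0],"yaw": 0},{"grip": 1,"xyz": [0,0,0],"yaw": 0},{"grip": 1,"xyz": [0,0,0],"yaw": 0}])

```text
time_s: 13.7
position: [654.6, 71.8, 150.3]
ee_rot: [1.527, 2.746, 0.0]
contact_force: [0.1, 0.5, -0.6]
width: 85.8
grasp_force: 0.0
```

Call:
send_rows(targets=[{"grip": 1,"xyz": [0,0,-0.5],"yaw": 0},{"grip": 1,"xyz": [0,0,-1],"yaw": 0},{"grip": 1,"xyz": [0,0,-1],"yaw": 0},{"grip": 1,"xyz": [0,0,-1],"yaw": 0},{"grip": 1,"xyz": [0,0,-1],"yaw": 0},{"grip": 1,"xyz": [0,0,-1],"yaw": 0},{"grip": 1,"xyz": [0,0,0],"yaw": 0},{"grip": 1,"xyz": [0,0,0],"yaw": 0}])

```text
time_s: 14.5
position: [654.5, 71.8, 260.4]
ee_rot: [1.527, 2.745, 0.0]
contact_force: [0.4, -0.5, -0.8]
width: 85.6
grasp_force: 0.0
```

Run:
```python
from h import *
np.set_printoptions(precision=2,suppress=True)
s=robot.state();r=R.from_rotvec(s["ee_rot"]).as_matrix();print(s["position"],s["contact_force"],s["time_s"])
M=robot.camera_model("wrist");im=robot.grab_frame("wrist");cv2.imwrite("pics/w6.png",im)
np.savez("w6.npz",K=M["camera_matrix"],E=M["extrinsics"],r=r,p=s["position"])
for n in ("grip","button"):
  for q in robot.look_for(n,"wrist"): print(n,q)
```

```text
[654.54  71.84 260.42] [ 0.39 -0.49 -0.83] 14.5
grip {'location': [607.7, 154.9, 204.6], 'score': 0.87}
grip {'location': [604.9, 149.2, 149.6], 'score': 0.61}
button {'location': [621.1, 156.0, 202.4], 'score': 0.91}
```

View pics/w6.png

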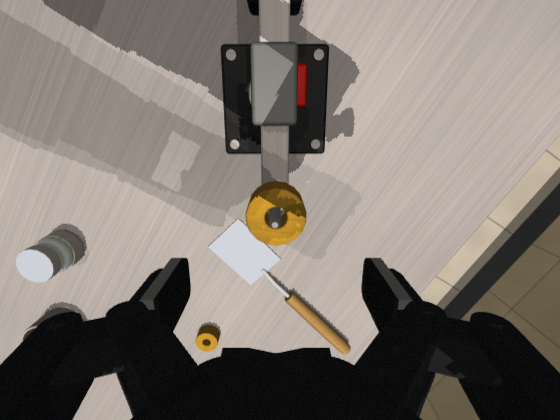

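The weight rests flat on the bar around the post (hole at (275,217)). The grip's top spans columns 250–297 and the red button shows on its right side. Next I move over the grip.

Call:
send_rows(targets=[{"grip": 1,"xyz": [0.95,-0.03,0],"yaw": 0},{"grip": 1,"xyz": [1,0,0],"yaw": 0},{"grip": 1,"xyz": [1,0,0],"yaw": 0},{"grip": 1,"xyz": [1,0,0],"yaw": 0},{"grip": 1,"xyz": [0.8,0,0],"yaw": 0},{"grip": 1,"xyz": [0,0,0.5],"yaw": 0},{"grip": 1,"xyz": [0,0,0],"yaw": 0},{"grip": 1,"xyz": [0,0,0],"yaw": 0}])

```text
time_s: 15.45
position: [604.0, 151.8, 249.8]
ee_rot: [-1.527, -2.745, 0.001]
contact_force: [0.2, -0.9, 0.0]
width: 85.4
grasp_force: 0.0
```

Run:
```python
from h import *
np.set_printoptions(precision=2,suppress=True)
s=robot.state();r=R.from_rotvec(s["ee_rot"]).as_matrix();print(s["position"],s["contact_force"],s["time_s"])
M=robot.camera_model("wrist");im=robot.grab_frame("wrist");cv2.imwrite("pics/w7.png",im)
for n in ("grip","button"):
  for q in robot.look_for(n,"wrist"): print(n,q,r.T@(np.array(q["location"])-s["position"]))
d=np.array([[-15,-25],[15,-25],[15,25],[-15,25]])
for a in d: 
  p=s["position"]+r@np.array([a[1],a[0]-.5,0]);p[2]=203;print(proj("w",p,M))
```

```text
[604.05 151.79 249.8 ] [ 0.24 -0.94  0.04] 15.45
grip {'location': [579.0, 187.4, 152.1], 'score': 0.78} [43.45 -2.43 97.71]
button {'location': [616.4, 163.5, 202.1], 'score': 0.56} [ 3.43 16.71 47.69]
[254.91 263.79]
[296.89 263.79]
[298.41 196.02]
[253.34 196.03]
```

View pics/w7.png

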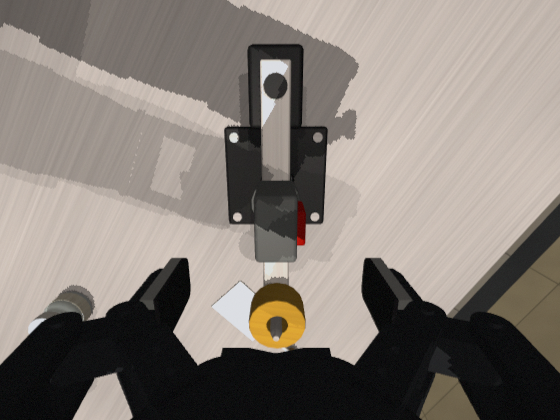

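The grip's top face spans (254–297, 195–263) and matches the projected model within a pixel. I'll descend.

Call:
send_rows(targets=[{"grip": 1,"xyz": [0,0,1],"yaw": 0},{"grip": 1,"xyz": [0,0,1],"yaw": 0},{"grip": 1,"xyz": [0,0,1],"yaw": 0},{"grip": 1,"xyz": [0,0,0.8],"yaw": 0},{"grip": 1,"xyz": [0,0,0.5],"yaw": 0},{"grip": 1,"xyz": [0,0,0],"yaw": 0},{"grip": 0,"xyz": [0,0,0],"yaw": 0},{"grip": 0,"xyz": [0,0,0],"yaw": 0}])

```text
time_s: 16.4
position: [604.4, 152.2, 165.4]
ee_rot: [1.526, 2.744, 0.002]
contact_force: [0.5, -0.3, 0.1]
width: 59.1
grasp_force: 0.0
```

Call:
send_rows(targets=[{"grip": -1,"xyz": [0,0,0],"yaw": 0},{"grip": -1,"xyz": [0,0,0],"yaw": 0},{"grip": -1,"xyz": [0,0,0],"yaw": 0},{"grip": -1,"xyz": [0,0,0],"yaw": 0},{"grip": -1,"xyz": [0,0,0],"yaw": 0},{"grip": -1,"xyz": [0,0,0],"yaw": 0}])

```text
time_s: 17.0
position: [603.9, 152.1, 165.4]
ee_rot: [1.526, 2.745, 0.0]
contact_force: [-6.5, -2.8, 6.9]
width: 29.8
grasp_force: 61.9
```

Call:
send_rows(targets=[{"grip": -1,"xyz": [0,0,-0.2],"yaw": 0},{"grip": -1,"xyz": [0,0,-0.4],"yaw": 0},{"grip": -1,"xyz": [0,0,-0.4],"yaw": 0},{"grip": -1,"xyz": [0,0,-0.5],"yaw": 0},{"grip": -1,"xyz": [0,0,-0.5],"yaw": 0},{"grip": -1,"xyz": [0,0,0],"yaw": 0}])

```text
time_s: 17.6
position: [603.9, 152.1, 206.1]
ee_rot: [1.527, 2.745, 0.0]
contact_force: [-1.4, -3.3, -8.4]
width: 29.6
grasp_force: 62.6
```

Call:
send_rows(targets=[{"grip": -1,"xyz": [0,0,-0.5],"yaw": 0},{"grip": -1,"xyz": [0,0,-0.5],"yaw": 0},{"grip": -1,"xyz": [0,0,-0.5],"yaw": 0},{"grip": -1,"xyz": [0,0,-0.5],"yaw": 0},{"grip": -1,"xyz": [0,0,-0.4],"yaw": 0},{"grip": -1,"xyz": [0,0,0],"yaw": 0},{"grip": -1,"xyz": [0,0,0],"yaw": 0}])

```text
time_s: 18.3
position: [603.9, 152.1, 253.2]
ee_rot: [1.527, 2.745, 0.0]
contact_force: [-1.3, -5.6, -7.7]
width: 29.9
grasp_force: 64.1
```

Call:
send_rows(targets=[{"grip": -1,"xyz": [0,0,-0.3],"yaw": 0},{"grip": -1,"xyz": [0,0,-0.2],"yaw": 0},{"grip": -1,"xyz": [0,0,0],"yaw": 0}])

```text
time_s: 18.6
position: [603.9, 152.1, 263.5]
ee_rot: [1.527, 2.745, 0.0]
contact_force: [-2.4, -4.8, -8.5]
width: 29.8
grasp_force: 64.2
```

Call:
send_rows(targets=[{"grip": -1,"xyz": [0,0,-0.05],"yaw": 0},{"grip": -1,"xyz": [0,0,0],"yaw": 0}])

```text
time_s: 18.8
position: [603.8, 152.1, 264.1]
ee_rot: [1.527, 2.746, -0.0]
contact_force: [-1.7, -5.5, -8.2]
width: 29.8
grasp_force: 64.0
```

Call:
send_rows(targets=[{"grip": -1,"xyz": [0,0,-0.05],"yaw": 0},{"grip": -1,"xyz": [0,0,0],"yaw": 0}])

```text
time_s: 19.0
position: [603.9, 152.1, 264.9]
ee_rot: [1.527, 2.746, -0.0]
contact_force: [-1.5, -6.1, -10.1]
width: 29.4
grasp_force: 63.9
```

Call:
send_rows(targets=[{"grip": -1,"xyz": [0,0,-0.05],"yaw": 0},{"grip": -1,"xyz": [0,0,0],"yaw": 0},{"grip": -1,"xyz": [0,0,0],"yaw": 0}])

```text
time_s: 19.3
position: [603.8, 152.1, 265.5]
ee_rot: [-1.527, -2.745, 0.001]
contact_force: [-0.8, -5.8, -13.3]
width: 29.7
grasp_force: 63.8
```

Run:
```python
from h import *
s=robot.state();print(s["position"],s["contact_force"],s["width"])
a=robot.grab_frame("scene");M=robot.camera_model("scene")
for p in [(655,69.3,293),(655,69.3,263),(655,69.3,248)]: print(proj("scene",p,M))
cv2.imwrite("pics/s2.png",cv2.resize(a[100:300,320:520],(600,600),interpolation=cv2.INTER_CUBIC))
```

```text
[603.8196043  152.09693838 265.47485131] [ -0.79920416  -5.78480988 -13.3061688 ] 29.652248276311944
[364.71716476 193.16058309]
[361.88384099 206.98824472]
[360.54390636 213.52761831]
```

View pics/s2.png

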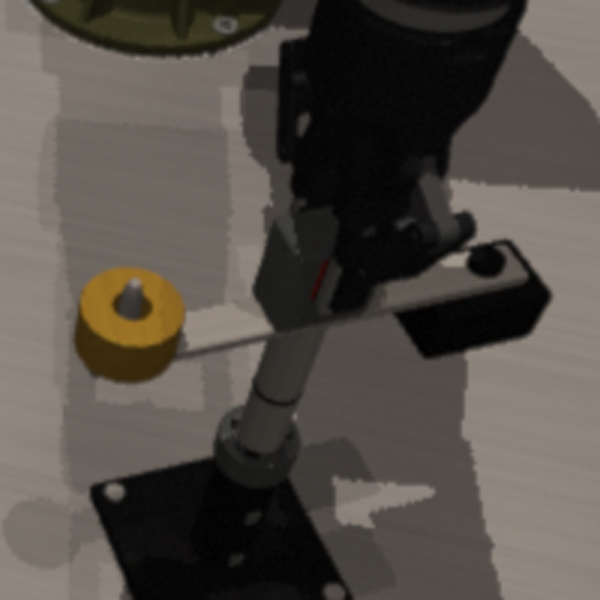

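The column is up at its end stop: the TCP rose 100 mm and the downward load grew from about 8 to 13 N. The weight sits on its post (crop (135,285)) and the button is pinched. Handing in.

```bash
python3 -c "
from plant import robot
print(robot.close_job())"
```

```text
the job is handed in; nothing more can be done
None
```

The job is handed in with no verdict returned: the brass weight is on its post, and the column is held at its second stop (tool rose 100 mm) with the red button squeezed in.

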